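# Proof-pull the blue file handle on a jeweller's bench

## Robot

A 6-joint arm with a two-finger parallel gripper is mounted at the origin on the work surface. World frame = base frame: x ahead of the robot, y to its left, z up, the work surface at z = 0. Lengths are in m, angles in rad, forces in N, time in s.
With the tool pointing down it reaches from about 0.3 to 0.75 m from the base axis. Payload 8.5 kg.
Tool frame: the origin (TCP) lies midway between the tips of the shut fingers; the grasp point (between the pads) lies 19 mm behind it; z points along the fingers, y is the line along which they close (so a half turn about z gives the same grasp; the last joint's range is limited). The gripper opens to 88 mm and grips with 3 to 60 N. Pads are 18 mm wide; open, the fingers measure 123 mm over their backs; the gripper's body (75 mm by 187 mm) begins 45 mm behind the grasp point.
Start: joints at [-1.542, 0.381, 1.297, -0, 1.464, -0.215], TCP at [0.133, -0.534, 0.239] pointing down, gripper open.
Joint ranges: [-3.11, 3.11], [-0.89, 2.33], [0.22, 2.48], [-1.42, 4.56], [0.17, 2.85], [-2.88, 2.88]. Speed limits (rad/s): [2.39, 2.39, 3.14, 3.14, 3.14, 3.14].

## Interface

Orientations are given as a unit quaternion [w, x, y, z].
In Python, from rig import telemetry, get_image, order gives the robot as it stands.
- The arm moves only by the tool send_rows, never from a script. Its argument "steps" is a list of rows, each an object with "delta_pos": the shift along the world's x, y, z in m, a list of three; "turn": the turn about the world's z in rad; "hand": the finger opening in m, from 0 to 0.0881. In form: [{"delta_pos": [x, y, z], "turn": turn, "hand": hand}, ...]. A call has 1 to 20 rows; each row is the pose to reach, as a shift and turn from the pose commanded when the call began; what a row does not reach only later rows make up. A row lasts 1/10 s, in which the tool goes at most 50 mm and 8.59 degrees, less where a joint would pass 70% of its speed; a pose out of reach is approached as far as the arm can. A call with a gripper value outside its range is refused whole. The fingers move at their own pace and stop on an object; "grip_force" is the grip in N (left out, the last holds). Time passes only in rows, so rows that repeat a pose let the fingers close. It gives the time, the measured TCP pose, the force, the opening and the grip force at its end, in the units of the state.
- telemetry.sense(): the state, without advancing time (a new reading comes with each control period).
- get_image(name): name is "scene" or "top"; returns a dict with "img" (400x640x3 uint8, red, green, blue), "range_z" (400x640 float32, m along the optical axis (not along the pixel's ray), 0 where there is no reading), "fx", "fy", "cx", "cy" (pixels), "pose" (4x4, takes a point from camera to world coordinates). Camera axes: x right, y down, z forward; pixel columns grow to the right and rows downward; lengths in m; the calibration is good to about 2 mm. A picture is of the moment at which its call begins.
- order.finish_job(): hands the job in; it is judged then, once.
The state is a dict: "time_s": time; "joint_pos": joint angles; "joint_vel": joint speeds; "tau": joint torques, N m; "eef_pos": TCP position; "orientation": TCP orientation; "ft_force": force on the tool from outside, world axes, zero at the start; "ft_torque": the same for the moment, N m; "grip_width": finger opening in m; "gripper_force": force on a finger pad.
Only numpy, scipy, OpenCV 4.12 (cv2) and the standard library are available. Lean on these libraries where they do the work, as an engineer would, in place of code of your own. Each camera call takes 0.05 s, during which the arm holds its last target. There are 200 camera calls.

## Task

Three files stand upright in spring pull gauges on the bench; prove that the newly pressed-on blue handle holds. Grip the blue handle and pull it straight up with a slow, steadily rising force until the gauge's green band shows, hold that pull for about a second without letting the red band come out, then ease it slowly all the way back down before you let go, with the handle still fully home. Leave the other two files and their gauges alone.

Things in the scene. Friction and masses are not known exactly. Their poses are not given: they have to be found in the camera images.
- handle_blue (a point): Centre of the blue file handle: upright round cylinder, 28 mm thick, 70 mm long, z up along its axis. At rest this point is 157 mm above the bench, the handle's top 192 mm. Under it: brass ferrule, 20 mm of bare file, the gauge's chuck (40 mm across) on a fixed tube of the same width, top at 70 mm, on a fixed base 84 mm across. Moves only up and down. Pressed on the tang; slides off beyond about 20 N.
- gauge_blue (a joint): Rise (m) of the blue handle's gauge: 0 down, grows as handle, file and chuck are pulled up against a spring; stop at 0.042. Takes 2 N to lift off, then 0.45 N per mm. The plunger that emerges below the chuck is white for 15 mm, green from 15 to 30 mm, then red: 22 mm (about 12 N) is mid-green. Pull and ease back at some 20 mm/s; over 120 mm/s up or 200 mm/s down spoils the test.
- stand_pale: The same kind of pull gauge, holding a file with a pale bare wood handle. Not to be touched. Origin: centre of the underside of its round base (84 mm across); the whole stands 192 mm high with a 28 mm thick upright handle on top, straight above the origin.
- stand_black: The same kind of pull gauge, holding a file with a black plastic handle. Not to be touched. Origin: centre of the underside of its round base (84 mm across); the whole stands 192 mm high with a 28 mm thick upright handle on top, straight above the origin.
Things that resemble listed ones, but are neither listed nor needed, are in the scene too. Leave any orange look-alike of the part that bears handle_blue alone.

How it is judged:
On the way:
1. the blue handle's gauge is held in the green: risen 15 to 30 mm for 0.7 s (value of joint gauge_blue between 0.015 and 0.031 m), for 0.7 s.
At the end, for the whole second after the job is handed in: The blue handle's gauge is back down (within 3 mm) and still, and the handle is still home on its file: its centre within 4 mm of 157 mm above the bench (value of joint gauge_blue below 0.003 m and velocity of joint gauge_blue below 0.01 m/s and height (world z) of handle_blue between 0.153 and 0.161 m); the robot touches nothing.
It fails at once if the red band comes out: blue gauge risen more than 31 mm (value of joint gauge_blue above 0.031 m).
It fails at once if the pull is snatched: blue gauge rising faster than 0.12 m/s (velocity of joint gauge_blue above 0.12 m/s).
It fails at once if the handle is let snap back: blue gauge falling faster than 0.2 m/s (velocity of joint gauge_blue below -0.2 m/s).
It fails at once if the handle is let go before it is back down: blue gauge risen over 8 mm with nothing between the fingers (value of joint gauge_blue above 0.008 m and contact force between the fingers and anything else below 0.1 N).
It fails at once if another file or its gauge is touched with more than 2 N (contact force between any of the fingers, the arm and stand_pale above 2 N or contact force between any of the fingers, the arm and stand_black above 2 N).
It also fails if it takes over 38 s, if anything falls off the work surface, if the arm or the gripper's body presses on something with over 40 N, if the wrist force passes 120 N, or if a joint passes its speed limit or range.

## Working session

There is one attempt and no reset: what is moved stays moved. The work goes in short steps, Python scripts to look and compute and a tool call to move; the robot and the scene stay as the last step left them, time stands still between calls to the robot, and variables do not carry over. Pictures are saved under pics/ and viewed, at most 10 in all, crops included, and the job is handed in when it is done.

Besides the shell and the picture viewer there is one more tool, called as a command line: name --argument value ..., lists and objects as JSON in quotes. send_rows: Moves the arm, as the interface text tells. Its arguments: {"type":"object","properties":{"steps":{"type":"array"},"grip_force":{"type":"number"}},"required":["steps"]}

```bash
mkdir -p pics
python3 - <<'E'
from rig import telemetry,get_image
import cv2,numpy as np,pickle
for n in("scene","top"):
    d=get_image(n);pickle.dump(d,open(n+".pkl","wb"))
    cv2.imwrite(f"pics/{n}0.png",d["img"][:,:,::-1])
    print(n,np.round(d["pose"],3).tolist(),d["fx"])
print(telemetry.sense())
E
```

```text
scene [[0.209, 0.72, -0.662, 1.311], [0.978, -0.157, 0.139, -0.217], [-0.004, -0.676, -0.737, 0.96], [0.0, 0.0, 0.0, 1.0]] 497.77013025761084
top [[-0.013, -0.992, 0.128, 0.43], [-1.0, 0.013, 0.0, -0.057], [-0.002, -0.128, -0.992, 1.007], [0.0, 0.0, 0.0, 1.0]] 402.5400260531872
{'time_s': 0.1, 'joint_pos': array([-1.54232771e+00,  3.81119047e-01,  1.29814384e+00,  1.36000096e-05,
        1.46357963e+00, -2.15317553e-01]), 'joint_vel': array([-0.00091844, -0.00108694, -0.00282983,  0.000484  ,  0.00118267,
       -0.00042744]), 'tau': array([ 4.20402561e-03, -4.38645315e+01, -2.24909502e+01,  7.14513380e-02,
        3.42262478e-02, -8.05930358e-05]), 'eef_pos': array([ 0.13274292, -0.53349282,  0.23821852]), 'orientation': array([-6.21574756e-04,  9.92580127e-01,  1.21590712e-01,  6.50299441e-05]), 'ft_force': array([ 0.85703797, -0.05266401,  0.26887978]), 'ft_torque': array([-0.04408743,  0.01660561, -0.03026497]), 'gripper_force': 0.0, 'grip_width': 0.08800186885649267}
```

View pics/scene0.png

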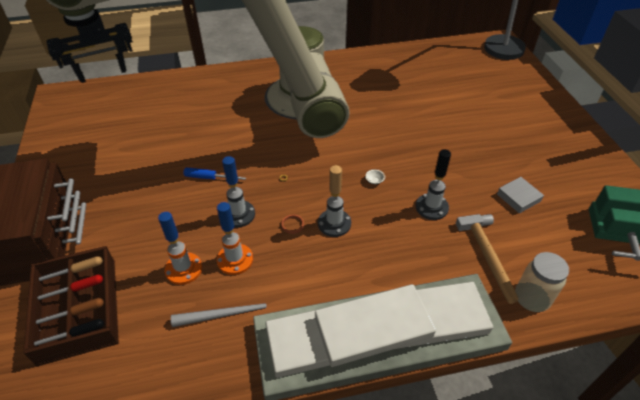

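View pics/top0.png

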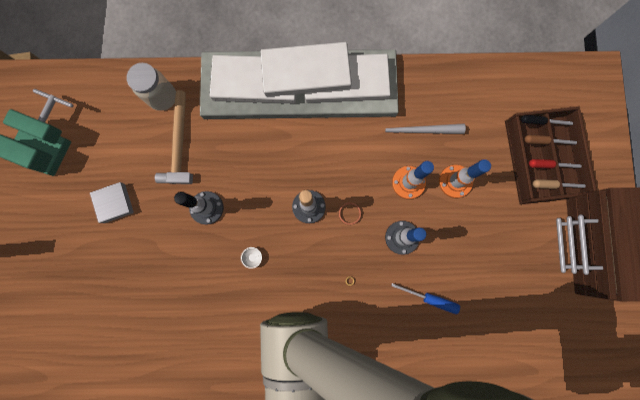

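Blue handles in the top view:
- (418,236), on a dark grey base. In the scene view it is at (230,172).
- (424,169) and (482,168), both on orange bases, so these are the look-alikes.
- (440,303), a loose blue tool lying flat.

The one on the grey base fits, because its base matches the pale and black stands. Next I'll measure it and confirm in a crop.

```bash
cat > m.py <<'E'
import cv2,numpy as np,pickle
def pts(d,mask):
    v,u=np.nonzero(mask&(d["range_z"]>0));z=d["range_z"][v,u]
    p=np.c_[(u-d["cx"])/d["fx"]*z,(v-d["cy"])/d["fy"]*z,z]
    return p@d["pose"][:3,:3].T+d["pose"][:3,3]
def ray(d,u,v,h):
    r=d["pose"][:3,:3]@[(u-d["cx"])/d["fx"],(v-d["cy"])/d["fy"],1];o=d["pose"][:3,3]
    return o+r*(h-o[2])/r[2]
E
python3 - <<'E'
from m import *
for n in("scene","top"):
    d=pickle.load(open(n+".pkl","rb"));im=d["img"]
    hsv=cv2.cvtColor(im,cv2.COLOR_RGB2HSV)
    m=cv2.inRange(hsv,(100,140,50),(130,255,255))
    k,l,s,c=cv2.connectedComponentsWithStats(m)
    for i in range(1,k):
        if s[i,4]<60:continue
        p=pts(d,l==i)
        if len(p)==0:continue
        t=p[p[:,2]>p[:,2].max()-.006]
        print(n,c[i].round(),s[i],"zmax",p[:,2].max().round(3),"zmin",p[:,2].min().round(3),"top mid",((t.max(0)+t.min(0))/2).round(4),"ext",np.ptp(t,axis=0).round(3),"mid all",np.median(p,0).round(4))
    if n=="top":
        for nm,w in(("bluebase",(380,215,430,260)),("pale",(285,183,335,228)),("black",(183,186,230,229)),):
            a,b,e,f=w;msk=np.zeros(m.shape,bool);msk[b:f,a:e]=1
            p=pts(d,msk); q=p[(p[:,2]>.006)&(p[:,2]<.03)];t=p[p[:,2]>.186]
            print(nm,"base",((q.max(0)+q.min(0))/2).round(3),np.ptp(q,axis=0).round(3),"top",((t.max(0)+t.min(0))/2).round(3) if len(t) else None, np.ptp(t,axis=0).round(3) if len(t) else 0)
    a=(380,140,500,260) if n=="top" else (150,150,270,280)
    cv2.imwrite(f"c{n}.png",cv2.resize(im[a[1]:a[3],a[0]:a[2],::-1],(390,400),interpolation=2))
cv2.imwrite("pics/crop.png",np.hstack([cv2.imread("cscene.png"),cv2.imread("ctop.png")]))
E
```

```text
scene [590.  18.] [ 554    0   86   44 2082] zmax 0.004 zmin -0.206 top mid [-0.3301  1.3059  0.0033] ext [0.1   0.003 0.002] mid all [-0.3943  1.3145 -0.1118]
scene [230. 169.] [223 157  14  27 264] zmax 0.195 zmin -0.001 top mid [ 0.4651 -0.2529  0.1924] ext [0.026 0.023 0.006] mid all [ 0.4736 -0.2518  0.1727]
scene [199. 173.] [184 168  32  11 265] zmax 0.03 zmin 0.001 top mid [ 0.3046 -0.3415  0.0266] ext [0.035 0.076 0.006] mid all [ 0.3115 -0.3398  0.0217]
scene [226. 216.] [218 203  16  28 299] zmax 0.196 zmin 0.016 top mid [ 0.6038 -0.274   0.193 ] ext [0.024 0.023 0.006] mid all [ 0.6118 -0.273   0.1714]
scene [168. 226.] [159 212  18  29 312] zmax 0.195 zmin 0.127 top mid [ 0.6044 -0.3923  0.1922] ext [0.025 0.024 0.006] mid all [ 0.6132 -0.3904  0.1712]
top [479. 168.] [468 160  22  17 245] zmax 0.196 zmin 0.126 top mid [ 0.6039 -0.3906  0.1927] ext [0.023 0.023 0.006] mid all [ 0.6012 -0.3853  0.1854]
top [423. 170.] [414 162  19  17 203] zmax 0.197 zmin 0.127 top mid [ 0.6025 -0.2728  0.1937] ext [0.021 0.023 0.006] mid all [ 0.599  -0.2691  0.1899]
top [416. 234.] [407 228  19  13 194] zmax 0.196 zmin 0.131 top mid [ 0.4648 -0.2515  0.1934] ext [0.024 0.024 0.006] mid all [ 0.4646 -0.2468  0.1911]
top [442. 303.] [424 293  36  21 347] zmax 0.029 zmin 0.001 top mid [ 0.3073 -0.3397  0.0265] ext [0.043 0.077 0.006] mid all [ 0.3069 -0.3385  0.0241]
bluebase base [ 0.466 -0.26   0.018] [0.084 0.098 0.024] top [ 0.466 -0.252  0.191] [0.026 0.025 0.01 ]
pale base [ 0.555 -0.021  0.018] [0.099 0.085 0.024] top [ 0.546 -0.022  0.192] [0.025 0.025 0.009]
black base [0.547 0.233 0.018] [0.081 0.083 0.022] top [0.547 0.225 0.191] [0.025 0.009 0.01 ]
```

View pics/crop.png

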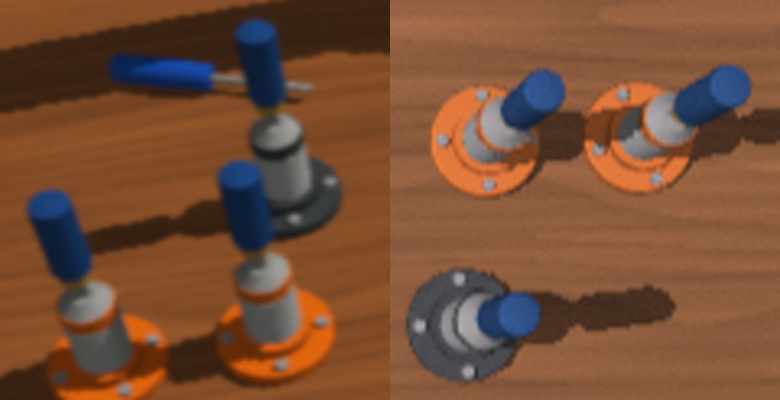

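The crop confirms it: the dark-grey-based blue handle is the target, centred at (0.465, −0.252) in both views with its top at about 0.193 m. The two orange-based ones are about 0.14 m farther out in x. I'll move above it first.

send_rows --steps '[{"delta_pos":[0.02,0.017,0.015],"turn":0,"hand":0.088},{"delta_pos":[0.05,0.043,0.02],"turn":0,"hand":0.088},{"delta_pos":[0.085,0.072,0.02],"turn":0,"hand":0.088},{"delta_pos":[0.12,0.102,0.02],"turn":0,"hand":0.088},{"delta_pos":[0.155,0.132,0.02],"turn":0,"hand":0.088},{"delta_pos":[0.19,0.162,0.02],"turn":0,"hand":0.088},{"delta_pos":[0.225,0.191,0.02],"turn":0,"hand":0.088},{"delta_pos":[0.26,0.221,0.02],"turn":0,"hand":0.088},{"delta_pos":[0.29,0.246,0.02],"turn":0,"hand":0.088},{"delta_pos":[0.315,0.267,0.02],"turn":0,"hand":0.088},{"delta_pos":[0.328,0.278,0.02],"turn":0,"hand":0.088},{"delta_pos":[0.332,0.282,0.02],"turn":0,"hand":0.088},{"delta_pos":[0.332,0.282,0.02],"turn":0,"hand":0.088},{"delta_pos":[0.332,0.282,0.02],"turn":0,"hand":0.088}]'

```text
time_s: 1.5
eef_pos: [0.4642, -0.2523, 0.2586]
orientation: [-0.0, 0.993, 0.121, -0.0]
ft_force: [0.4, -0.0, -0.4]
grip_width: 0.088
gripper_force: 0.0
```

send_rows --steps '[{"delta_pos":[0.001,0,-0.015],"turn":0,"hand":0.088},{"delta_pos":[0.001,0,-0.035],"turn":0,"hand":0.088},{"delta_pos":[0.001,0,-0.055],"turn":0,"hand":0.088},{"delta_pos":[0.001,0,-0.075],"turn":0,"hand":0.088},{"delta_pos":[0.001,0,-0.095],"turn":0,"hand":0.088},{"delta_pos":[0.001,0,-0.108],"turn":0,"hand":0.088},{"delta_pos":[0.001,0,-0.114],"turn":0,"hand":0.088},{"delta_pos":[0.001,0,-0.114],"turn":0,"hand":0.088},{"delta_pos":[0.001,0,-0.114],"turn":0,"hand":0.088}]'

```text
time_s: 2.4
eef_pos: [0.4657, -0.2523, 0.1454]
orientation: [0.0, 0.993, 0.121, 0.0]
ft_force: [0.3, -0.3, 0.2]
grip_width: 0.088
gripper_force: 0.0
```

Run:
```python
from rig import get_image
import cv2,numpy as np
o=[]
for n,a in(("scene",(170,100,300,240)),("top",(350,170,480,310))):
    im=get_image(n)["img"];o.append(cv2.resize(im[a[1]:a[3],a[0]:a[2],::-1],(390,420),interpolation=2))
cv2.imwrite("pics/grasp.png",np.hstack(o))
```

```text
(no output)
```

View pics/grasp.png

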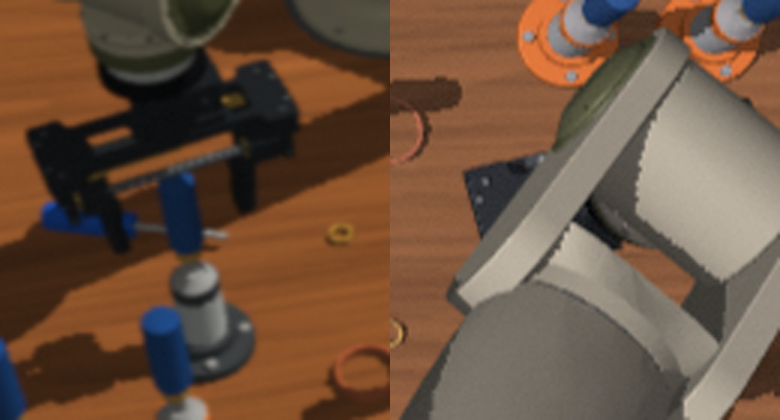

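The open fingers straddle the target handle (crop (180,210)), which is about centred, and the body is clear of its top. Closing.

send_rows --steps '[{"delta_pos":[0,0,0],"turn":0,"hand":0.06},{"delta_pos":[0,0,0],"turn":0,"hand":0.045},{"delta_pos":[0,0,0],"turn":0,"hand":0.036},{"delta_pos":[0,0,0],"turn":0,"hand":0.032},{"delta_pos":[0,0,0],"turn":0,"hand":0.028},{"delta_pos":[0,0,0],"turn":0,"hand":0.02},{"delta_pos":[0,0,0],"turn":0,"hand":0.015},{"delta_pos":[0,0,0],"turn":0,"hand":0.015},{"delta_pos":[0,0,0],"turn":0,"hand":0.015},{"delta_pos":[0,0,0],"turn":0,"hand":0.015}]' --grip_force 40

```text
time_s: 3.5
eef_pos: [0.4657, -0.2517, 0.1447]
orientation: [-0.0, 0.993, 0.122, -0.0]
ft_force: [-0.8, 0.1, 0.4]
grip_width: 0.0272
gripper_force: 40.0
```

send_rows --steps '[{"delta_pos":[0,0,0.001],"turn":0,"hand":0.015},{"delta_pos":[0,0,0.002],"turn":0,"hand":0.015},{"delta_pos":[0,0,0.004],"turn":0,"hand":0.015},{"delta_pos":[0,0,0.006],"turn":0,"hand":0.015},{"delta_pos":[0,0,0.008],"turn":0,"hand":0.015},{"delta_pos":[0,0,0.01],"turn":0,"hand":0.015},{"delta_pos":[0,0,0.01],"turn":0,"hand":0.015}]'

```text
time_s: 4.2
eef_pos: [0.4657, -0.2517, 0.1548]
orientation: [-0.0, 0.993, 0.122, -0.0]
ft_force: [1.2, 0.2, -6.1]
grip_width: 0.0272
gripper_force: 40.0
```

The force reads 6.1 N at a 10 mm rise, against 6.5 N expected, so the grip isn't slipping. On to mid-green, then hold.

send_rows --steps '[{"delta_pos":[0,0,0.002],"turn":0,"hand":0.015},{"delta_pos":[0,0,0.004],"turn":0,"hand":0.015},{"delta_pos":[0,0,0.006],"turn":0,"hand":0.015},{"delta_pos":[0,0,0.008],"turn":0,"hand":0.015},{"delta_pos":[0,0,0.01],"turn":0,"hand":0.015},{"delta_pos":[0,0,0.012],"turn":0,"hand":0.015},{"delta_pos":[0,0,0.012],"turn":0,"hand":0.015},{"delta_pos":[0,0,0.012],"turn":0,"hand":0.015}]'

```text
time_s: 5.0
eef_pos: [0.4657, -0.2516, 0.1666]
orientation: [-0.0, 0.993, 0.122, -0.0]
ft_force: [0.7, -0.8, -11.0]
grip_width: 0.0273
gripper_force: 40.0
```

Run:
```python
from rig import get_image
import cv2
a=(190,120,280,240);im=get_image("scene")["img"]
cv2.imwrite("pics/hold.png",cv2.resize(im[a[1]:a[3],a[0]:a[2],::-1],(450,600),interpolation=2))
```

```text
(no output)
```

View pics/hold.png

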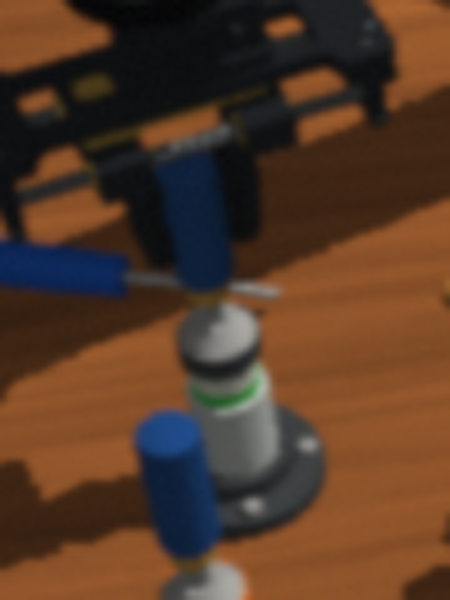

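The green band shows at crop (228,390) with no red, and the handle is still seated at 11 N. I'll hold this for 1.2 s.

send_rows --steps '[{"delta_pos":[0,0,0],"turn":0,"hand":0.015},{"delta_pos":[0,0,0],"turn":0,"hand":0.015},{"delta_pos":[0,0,0],"turn":0,"hand":0.015},{"delta_pos":[0,0,0],"turn":0,"hand":0.015},{"delta_pos":[0,0,0],"turn":0,"hand":0.015},{"delta_pos":[0,0,0],"turn":0,"hand":0.015},{"delta_pos":[0,0,0],"turn":0,"hand":0.015},{"delta_pos":[0,0,0],"turn":0,"hand":0.015},{"delta_pos":[0,0,0],"turn":0,"hand":0.015},{"delta_pos":[0,0,0],"turn":0,"hand":0.015},{"delta_pos":[0,0,0],"turn":0,"hand":0.015},{"delta_pos":[0,0,0],"turn":0,"hand":0.015}]'

```text
time_s: 6.25
eef_pos: [0.4657, -0.2517, 0.1667]
orientation: [-0.0, 0.993, 0.122, -0.0]
ft_force: [0.4, -0.7, -11.6]
grip_width: 0.027
gripper_force: 40.0
```

send_rows --steps '[{"delta_pos":[0,0,-0.001],"turn":0,"hand":0.015},{"delta_pos":[0,0,-0.003],"turn":0,"hand":0.015},{"delta_pos":[0,0,-0.005],"turn":0,"hand":0.015},{"delta_pos":[0,0,-0.007],"turn":0,"hand":0.015},{"delta_pos":[0,0,-0.009],"turn":0,"hand":0.015},{"delta_pos":[0,0,-0.011],"turn":0,"hand":0.015},{"delta_pos":[0,0,-0.013],"turn":0,"hand":0.015},{"delta_pos":[0,0,-0.015],"turn":0,"hand":0.015},{"delta_pos":[0,0,-0.017],"turn":0,"hand":0.015},{"delta_pos":[0,0,-0.019],"turn":0,"hand":0.015},{"delta_pos":[0,0,-0.02],"turn":0,"hand":0.015},{"delta_pos":[0,0,-0.021],"turn":0,"hand":0.015},{"delta_pos":[0,0,-0.022],"turn":0,"hand":0.015},{"delta_pos":[0,0,-0.022],"turn":0,"hand":0.015},{"delta_pos":[0,0,-0.022],"turn":0,"hand":0.015}]'

```text
time_s: 7.75
eef_pos: [0.4658, -0.2518, 0.1448]
orientation: [0.0, 0.993, 0.122, 0.0]
ft_force: [-0.7, 1.4, -2.0]
grip_width: 0.0272
gripper_force: 40.0
```

send_rows --steps '[{"delta_pos":[0,0,-0.0005],"turn":0,"hand":0.015},{"delta_pos":[0,0,-0.0005],"turn":0,"hand":0.015},{"delta_pos":[0,0,-0.0005],"turn":0,"hand":0.015}]'

```text
time_s: 8.05
eef_pos: [0.4659, -0.2518, 0.1447]
orientation: [0.0, 0.993, 0.122, 0.0]
ft_force: [-3.6, 2.6, 4.4]
grip_width: 0.0272
gripper_force: 40.0
```

Run:
```python
from rig import get_image
import cv2
a=(190,120,280,240);im=get_image("scene")["img"]
cv2.imwrite("pics/down.png",cv2.resize(im[a[1]:a[3],a[0]:a[2],::-1],(450,600),interpolation=2))
```

```text
(no output)
```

View pics/down.png

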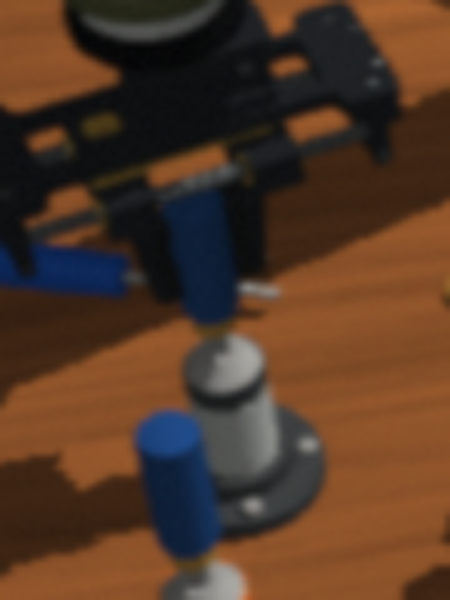

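The chuck sits on its tube at crop (228,385) with no plunger showing, and the force now pushes up slightly at 4 N, so the gauge is fully down. Now I'll open and lift clear.

send_rows --steps '[{"delta_pos":[0,0,0],"turn":0,"hand":0.03},{"delta_pos":[0,0,0],"turn":0,"hand":0.04},{"delta_pos":[0,0,0],"turn":0,"hand":0.06},{"delta_pos":[0,0,0],"turn":0,"hand":0.088},{"delta_pos":[0,0,0],"turn":0,"hand":0.088},{"delta_pos":[0,0,0],"turn":0,"hand":0.088},{"delta_pos":[0,0,0],"turn":0,"hand":0.088},{"delta_pos":[0,0,0.01],"turn":0,"hand":0.088},{"delta_pos":[0,0,0.03],"turn":0,"hand":0.088},{"delta_pos":[0,0,0.055],"turn":0,"hand":0.088},{"delta_pos":[0,0,0.08],"turn":0,"hand":0.088},{"delta_pos":[0,0,0.1],"turn":0,"hand":0.088},{"delta_pos":[0,0,0.11],"turn":0,"hand":0.088},{"delta_pos":[0,0,0.11],"turn":0,"hand":0.088},{"delta_pos":[0,0,0.11],"turn":0,"hand":0.088},{"delta_pos":[0,0,0.11],"turn":0,"hand":0.088}]'

```text
time_s: 9.7
eef_pos: [0.4655, -0.2515, 0.2532]
orientation: [-0.001, 0.993, 0.122, -0.001]
ft_force: [-0.2, 0.7, -0.1]
grip_width: 0.0884
gripper_force: 0.0
```

Run:
```python
from rig import get_image
from m import *
d=get_image("scene");m=cv2.inRange(cv2.cvtColor(d["img"],cv2.COLOR_RGB2HSV),(100,140,50),(130,255,255))
m[:, :222]=0;m[:150]=0;m[190:]=0;m[:,240:]=0
p=pts(d,m>0);print(p[:,2].max(),np.count_nonzero(m));t=p[p[:,2]>p[:,2].max()-.006];print((t.max(0)+t.min(0))/2)
```

```text
0.1950234809243857 267
[ 0.4651004  -0.25295458  0.19204523]
```

The handle top is back at its original reading (0.195 m maximum), and the gripper is clear and touching nothing.

```bash
python3 -c "
from rig import order
print(order.finish_job())"
```

```text
the job is handed in; nothing more can be done
None
```

The job is handed in (no verdict was returned): the blue handle was pulled slowly into the green (about 22 mm, 11–12 N), held for over 1 s with no red seen, eased back down, and released with its top at the starting height; the other files were left alone.

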